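# Clip the lid of the crayon box shut corner to opposite corner

### The job

Close up the storage box on the tray: fold the four lid clips outward and snap each one down over the rim until it is fully home, going corner to opposite corner (any clip first, then the one diagonally across, then a third, then the last) so that the lid seats evenly. Press gently, only as hard as a clip needs to snap, because the thin clips and lid crack under a hard push, and leave the things around the tray where they are.

Things in the scene. Friction and masses are not known exactly. Their poses are not given: they have to be found in the camera images.
- tray: Fixed plywood tray 276 (x) x 316 (y) mm, rim 22 mm high. Origin: centre of its underside, on the table. The box (clear tub, white rim and lid, 166 mm along tray x, 210 along y) is fixed centred and square on it, on a rigid paper pile of unknown thickness: the flat lid top is 96 to 114 mm above this origin, not measured. Pushes over 30 N crack the thin box or clips.
- under_far_left (a point): Point of the tray at table height, straight under the hinge middle of the far left clip. The four grey clips are alike, at x = +-45, y = +-75 mm in the tray frame. Hinge axis along tray y, 4 mm above the lid top. Shut, a clip lies over the lid pointing outward along tray x (far pair +x, near pair -x): plate 43 mm long from the hinge, 36 wide, 4 thick, its top 6 mm above the lid top.
- under_far_right (a point): Point of the tray at table height, straight under the hinge middle of the far right clip. At its outer end each clip's plate has a lip 16 mm deep that hangs outside lid and rim when shut. Open, the clip stands up from its hinge with its end 43 mm above it, and the lip sticks out 16 mm from the end, outward from the lid's middle.
- under_near_left (a point): Point of the tray at table height, straight under the hinge middle of the near left clip. Folding: a clip turns freely (under 1 N) and stays where it is left until, about 0.2 rad before shut, the nose in its lip meets a sprung bead on the rim. Pressing down 25 to 40 mm out from the hinge with 8 to 16 N drives it past (at about 0.1 rad); it snaps flat onto a stiff cushion (5 to 8 N/mm) and stays.
- under_near_right (a point): Point of the tray at table height, straight under the hinge middle of the near right clip. The near pair fold towards the robot, the far pair away from it; hinges of the two pairs are 90 mm apart, the lid between them is bare.
- clip_far_left (a joint): Hinge of the clip at the far left corner as seen from the robot (at the tray's +x, +y): 0 = snapped shut and flat, below 0.06 = shut, 1.57 = standing upright, more = leaning towards the lid's middle; starts between 1.25 and 1.75 rad, at most 1.9.
- clip_far_right (a joint): Hinge of the clip at the far right corner as seen from the robot (at the tray's +x, -y): 0 = snapped shut and flat, below 0.06 = shut, 1.57 = standing upright, more = leaning towards the lid's middle; starts between 1.25 and 1.75 rad, at most 1.9.
- clip_near_left (a joint): Hinge of the clip at the near left corner as seen from the robot (at the tray's -x, +y): 0 = snapped shut and flat, below 0.06 = shut, 1.57 = standing upright, more = leaning towards the lid's middle; starts between 1.25 and 1.75 rad, at most 1.9.
- clip_near_right (a joint): Hinge of the clip at the near right corner as seen from the robot (at the tray's -x, -y): 0 = snapped shut and flat, below 0.06 = shut, 1.57 = standing upright, more = leaning towards the lid's middle; starts between 1.25 and 1.75 rad, at most 1.9.
- mug: White mug, 76 mm across and 85 mm high, with a handle, loose beside the tray; leave alone. Origin: centre of its underside.
- pen_pot: Grey pot of brushes and pens, 80 mm across, 130 mm high with its contents, loose beside the tray; leave alone. Origin: centre of its underside.
- paint_tin: Closed flat paint tin, 70 x 150 x 18 mm, loose behind the tray; leave alone. Origin: centre of its underside.

How it is judged:
By the outcome, as a careful person would: the job done as asked, in the order asked, and still so for the second after the job is handed in, with the robot touching nothing.
It also fails if it takes over 67 s, if anything falls off the work surface, if the arm or the gripper's body presses on something with over 40 N, if the wrist force passes 120 N, or if a joint passes its speed limit or range.

### The arm

A 7-joint arm with a two-finger parallel gripper is mounted at the origin on the work surface. World frame = base frame: x ahead of the robot, y to its left, z up, the work surface at z = 0. Lengths are in m, angles in rad, forces in N, time in s.
With the tool pointing down it reaches from about 0.425 to 0.925 m from the base axis. Payload 6.8 kg.
Tool frame: the origin (TCP) lies at the centre of the arm's flange, where the gripper is bolted on; the fingertips stand 173 mm ahead of it and the grasp point (between the pads) lies 155 mm ahead of it (r.hold_point_z is the distance from the TCP to the grasp point, in m); z points along the fingers, x is the direction in which the jaws open and shut, and the axes are right-handed (so a half turn about z gives the same grasp; the last joint's range is limited). The gripper opens to 85 mm and grips with 20 to 120 N. Pads are 22 mm wide; open, the fingers measure 114 mm over their backs; the gripper's body (76 mm by 85 mm) begins 54 mm behind the grasp point. The pads swing forward as they close: fully open they stand 13 mm farther back than shut.
Start: joints at [-1.362, 0.477, 0.022, 1.555, -0.011, 1.109, -0.083], TCP at [0.21, 0.641, 0.405] pointing down, gripper open.
Joint ranges: [-2.96, 2.96], [-0.34, 2.1], [-1.41, 1.46], [0.24, 2.44], [-1.37, 4.51], [0.17, 1.92], [-2.96, 2.96]. Speed limits (rad/s): [2.39, 2.39, 3.14, 3.14, 3.14, 3.14, 3.14].

### API

Orientations are given as a rotation vector (axis times angle).
In Python, from bench import r gives the robot as it stands.
- The arm moves only by the tool apply_moves, never from a script. Its arguments are lists of equal length, an entry for each row: "dp": the shift along the tool's x, y, z scaled (see below), a list of three; "twist": the turn, a rotation vector about the tool's x, y, z scaled (see below), a list of three; "jaw": the closure in counts, from 0 (fully open) to 255 (shut). In form: {"dp": [[x, y, z], ...], "twist": [[rx, ry, rz], ...], "jaw": [jaw, ...]}. A call has 1 to 20 rows; each row shifts and turns the pose as measured when the row begins, along the tool's axes as they then stand; what a row does not reach is not made up. The controller multiplies each number of a shift by 12 cm and each number of a turn by 120 degrees. A row lasts 1/10 s, in which the tool goes at most 50 mm and 8.59 degrees, less where a joint would pass 70% of its speed; a pose out of reach is approached as far as the arm can. A call with a number of a shift or a turn outside -1 to 1 is refused whole. A call with a gripper value outside its range is refused whole. The fingers move at their own pace and stop on an object; "grip_force" is the grip in N (left out, the last holds). Time passes only in rows, so rows that do not move let the fingers close. It gives the time, the measured TCP pose, the force and the opening at its end, in the units of the state.
- r.get_obs(): the state, without advancing time (a new reading comes with each control period).
- r.grab_frame(name): name is "side" or "top" or "wrist"; returns a dict with "color" (400x640x3 uint8, red, green, blue), "z_map" (400x640 float32, m along the optical axis (not along the pixel's ray), 0 where there is no reading), "intrinsics" (3x3 intrinsics, pixels), "R" (3x3) and "t" (3): a world point X has camera coordinates R X + t; the wrist camera has in their place "hand_eye" (4x4, takes a point from camera to tool coordinates, whose origin is the TCP and whose axes are the tool frame's). Camera axes: x right, y down, z forward; pixel columns grow to the right and rows downward; lengths in m; the calibration is good to about 2 mm. A picture is of the moment at which its call begins: read the wrist's pose just before it.
- r.hand_in(): hands the job in, once; it reports no verdict.
The state is a dict: "clock": time; "joints": joint angles; "qvel": joint speeds; "tau": joint torques, N m; "tcp_pos": TCP position; "orientation": TCP orientation; "contact_force": force on the tool from outside, world axes, zero at the start; "moment": the same for the moment, N m; "grip_width": finger opening in m.
Only numpy, scipy, OpenCV 4.12 (cv2) and the standard library are available. Lean on these libraries where they do the work, as an engineer would, in place of code of your own. Each camera call takes 0.05 s, during which the arm holds its last target.

## Working session

There is one attempt and no reset: what is moved stays moved. The work goes in short steps, Python scripts to look and compute and a tool call to move; the robot and the scene stay as the last step left them, time stands still between calls to the robot, and variables do not carry over. Pictures are saved under pics/ and viewed, and the job is handed in when it is done.

Besides the shell and the picture viewer there is one more tool, called after "Emit:" as name(argument=value, ...), one argument or row to a line, values as JSON. apply_moves: Moves the arm, as the interface text tells. Shifts and turns lie within -1 to 1; 1 stands for 12 cm of shift or 120 degrees of turn. Its arguments: {"type":"object","properties":{"dp":{"type":"array"},"twist":{"type":"array"},"jaw":{"type":"array"},"grip_force":{"type":"number"}},"required":["dp","twist","jaw"]}

```bash
ls; mkdir -p pics; python3 - <<'E'
from bench import r
import cv2,numpy as np
print(r.get_obs())
for n in ["side","top"]:
    f=r.grab_frame(n); cv2.imwrite(f"pics/{n}0.png",f["color"][:,:,::-1]); np.savez(f"{n}0.npz",**f)
    print(n,f["intrinsics"],f["R"],f["t"])
E
```

```text
pics
{'clock': 0.0, 'joints': array([-1.36209765,  0.47775725,  0.02235502,  1.55646769, -0.01148041,
        1.10933809, -0.08309376]), 'qvel': array([ 6.28479258e-04, -1.81487690e-04, -7.06650569e-04, -2.15806994e-03,
       -9.60563302e-05,  1.88264120e-03, -8.45091664e-04]), 'tau': array([-2.72436409e-04, -5.96436489e+01,  1.60749525e+00, -2.81197160e+01,
        1.23689047e-02,  9.27159155e-03,  1.52260429e-05]), 'tcp_pos': array([0.21019281, 0.64113116, 0.40374763]), 'orientation': array([ 2.54303775e+00,  1.84254665e+00, -2.18520706e-03]), 'contact_force': array([ 0.0687923 , -0.18551288,  0.41963881]), 'moment': array([ 0.03652619, -0.02558479, -0.05351288]), 'grip_width': 0.08538544264218348}
side [[460.57167098   0.         324.84484381]
 [  0.         460.57167098 204.16988824]
 [  0.           0.           1.        ]] [[ 0.71342692  0.70036781  0.02251595]
 [ 0.43278592 -0.41512937 -0.80022744]
 [-0.55110651  0.58064838 -0.59927379]] [-0.49740688 -0.17128278  1.45743707]
top [[489.52010295   0.         311.42717304]
 [  0.         489.52010295 196.7760345 ]
 [  0.           0.           1.        ]] [[-9.17047126e-04 -9.99999297e-01  7.52324830e-04]
 [-9.96842332e-01  8.54416101e-04 -7.94017344e-02]
 [ 7.94010357e-02 -8.22764370e-04 -9.96842414e-01]] [0.05581917 0.64131532 1.13126304]
```

View pics/top0.png

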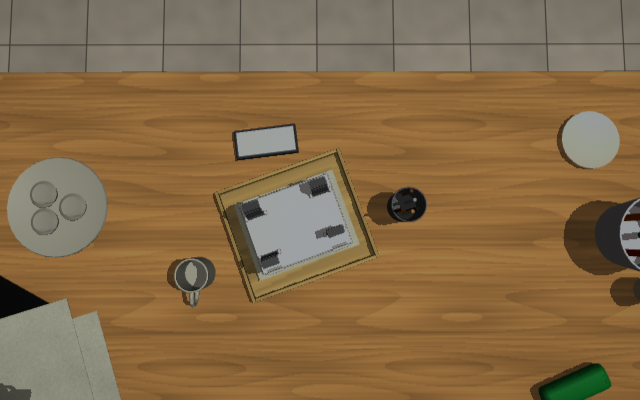

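View pics/side0.png

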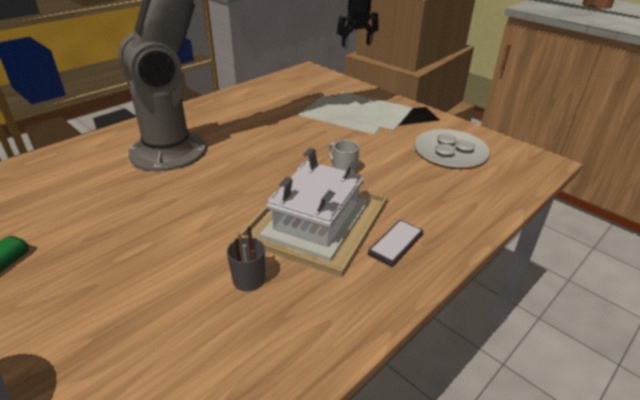

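```bash
cat > h.py <<'E'
import numpy as np,cv2
def cloud(f):
    z=f["z_map"];K=f["intrinsics"]
    v,u=np.indices(z.shape)
    P=np.stack([(u-K[0,2])/K[0,0]*z,(v-K[1,2])/K[1,1]*z,z],-1)
    return (P-f["t"])@f["R"], z>0
E
python3 - <<'E'
from h import *
for n in ["top","side"]:
    f=dict(np.load(f"{n}0.npz"));W,ok=cloud(f)
    near=ok&(np.abs(W[...,0]-0.63)<.25)&(np.abs(W[...,1]-0.09)<.25)
    zz=W[...,2][near]
    h,e=np.histogram(zz,bins=np.arange(-0.01,0.2,0.002))
    print(n,[(round(e[i],3),h[i]) for i in range(len(h)) if h[i]>25])
    for lo,hi in ((.015,.03),(.09,.12),):
        m=near&(W[...,2]>lo)&(W[...,2]<hi)
        # biggest component
        c,l,s,_=cv2.connectedComponentsWithStats(cv2.dilate(m.astype(np.uint8),np.ones((3,3))))
        k=1+np.argmax(s[1:,4]); mm=m&(l==k)
        print(lo,s[k],cv2.minAreaRect(W[mm][:,:2].astype(np.float32)),np.median(W[mm][:,2]))
    im=cv2.resize(f["color"][120:320,200:440] if n=="top" else f["color"][130:290,220:420],None,fx=3.3,fy=3.3 if n=="x" else 3,interpolation=cv2.INTER_CUBIC)
    cv2.imwrite(f"pics/{n}0z.png",im[:,:,::-1])
E
```

```text
top [(np.float64(-0.008), np.int64(106)), (np.float64(-0.006), np.int64(981)), (np.float64(-0.004), np.int64(4102)), (np.float64(-0.002), np.int64(8119)), (np.float64(0.0), np.int64(8037)), (np.float64(0.002), np.int64(5036)), (np.float64(0.004), np.int64(2458)), (np.float64(0.006), np.int64(922)), (np.float64(0.008), np.int64(250)), (np.float64(0.01), np.int64(126)), (np.float64(0.012), np.int64(246)), (np.float64(0.014), np.int64(663)), (np.float64(0.016), np.int64(1022)), (np.float64(0.018), np.int64(1182)), (np.float64(0.02), np.int64(936)), (np.float64(0.022), np.int64(575)), (np.float64(0.024), np.int64(230)), (np.float64(0.026), np.int64(48)), (np.float64(0.072), np.int64(26)), (np.float64(0.082), np.int64(48)), (np.float64(0.084), np.int64(48)), (np.float64(0.086), np.int64(49)), (np.float64(0.088), np.int64(35)), (np.float64(0.09), np.int64(27)), (np.float64(0.092), np.int64(30)), (np.float64(0.094), np.int64(65)), (np.float64(0.096), np.int64(85)), (np.float64(0.098), np.int64(69)), (np.float64(0.1), np.int64(123)), (np.float64(0.102), np.int64(706)), (np.float64(0.104), np
[... 2741 characters left out ...]
.float64(0.104), np.int64(1363)), (np.float64(0.106), np.int64(193)), (np.float64(0.108), np.int64(53)), (np.float64(0.11), np.int64(53)), (np.float64(0.112), np.int64(32)), (np.float64(0.144), np.int64(29)), (np.float64(0.146), np.int64(48)), (np.float64(0.148), np.int64(93)), (np.float64(0.15), np.int64(78)), (np.float64(0.152), np.int64(50)), (np.float64(0.154), np.int64(27))]
0.015 [ 258  197  111   62 1778] ((0.5803928375244141, 0.08676531910896301), (0.18937617540359497, 0.2481461763381958), 19.666784286499023) 0.017004055226103168
0.09 [ 266  159   98   68 3898] ((0.5792062282562256, 0.08645744621753693), (0.173361137509346, 0.21132130920886993), 20.06993293762207) 0.10401050714529532
```

View pics/top0z.png

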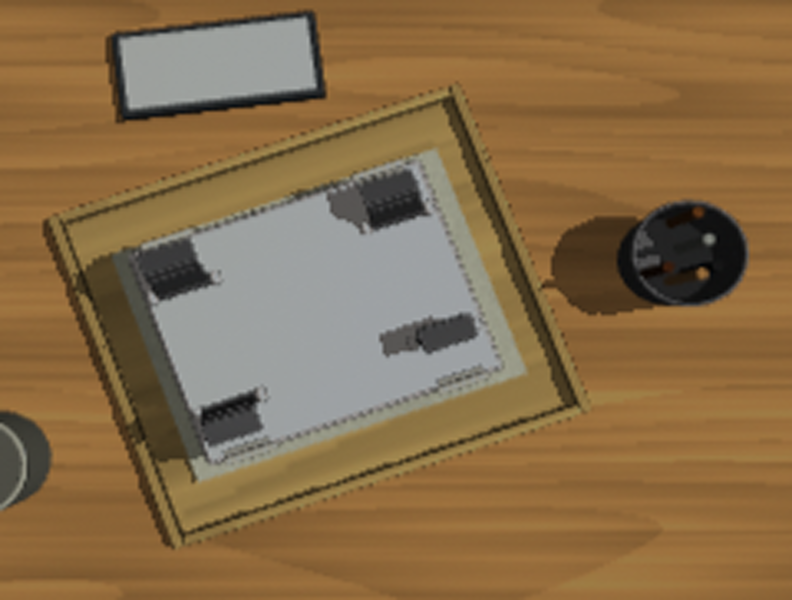

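View pics/side0z.png

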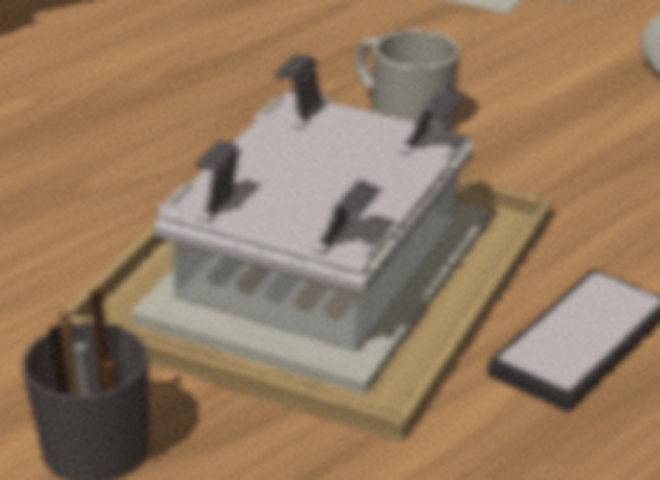

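Emit:
apply_moves(
  dp=[
    [0,0,0],
    [0,0,0],
    [0,0,0],
    [0,0,0],
    [0,0,0],
    [0,0,0],
    [0,0,0],
  ],
  twist=[
    [0,0,-0.06],
    [0,0,-0.06],
    [0,0,-0.06],
    [0,0,-0.06],
    [0,0,-0.06],
    [0,0,-0.02],
    [0,0,0],
  ],
  jaw=[255,255,255,255,255,255,255],
)

```text
clock: 0.8
tcp_pos: [0.2097, 0.64, 0.3995]
orientation: [1.758, 2.599, -0.014]
contact_force: [-0.4, 1.2, -0.4]
grip_width: -0.0
```

```bash
cat >> h.py <<'E'
from scipy.spatial.transform import Rotation as Rn
C=np.array([0.578,0.091]);YAW=np.radians(20.0);ZL=0.106
def tray2w(p): 
    c,s=np.cos(YAW),np.sin(YAW); return np.array([C[0]+c*p[0]-s*p[1],C[1]+s*p[0]+c*p[1],p[2]])
def w2tray(p):
    c,s=np.cos(YAW),np.sin(YAW);d=p[:2]-C; return np.array([c*d[0]+s*d[1],-s*d[0]+c*d[1],p[2]])
def st(r,tgt=None):
    o=r.get_obs();R=Rn.from_rotvec(o["orientation"]).as_matrix()
    T=w2tray(o["tcp_pos"]); 
    print("t%.2f tray mm"%o["clock"],np.round(T*1000,1),"tip z over lid %.1f"%((T[2]-.173-ZL)*1000),"F",np.round(o["contact_force"],1),"gw %.4f"%o["grip_width"],
     "xaxis deg %.2f"%np.degrees(np.arctan2(R[1,0],R[0,0])),"z",np.round(R[:,2],4))
    if tgt is not None:
        d=R.T@(tray2w(np.array(tgt))-o["tcp_pos"]); print("d tool mm",np.round(d*1000,1),"scaled",np.round(d/.12,3))
E
python3 - <<'E'
from h import *;from bench import r
st(r,[0,0,.173+.106+.10])
E
```

```text
t0.80 tray mm [-158.3  641.8  399.5] tip z over lid 120.5 F [-0.4  1.2 -0.4] gw -0.0000 xaxis deg 111.85 z [-0.0021 -0.0094 -1.    ]
d tool mm [-646.4  137.6   24.9] scaled [-5.387  1.147  0.208]
```

Emit:
apply_moves(
  dp=[
    [-0.375,0.08,0],
    [-0.375,0.08,0],
    [-0.375,0.08,0],
    [-0.375,0.08,0],
    [-0.375,0.08,0],
    [-0.375,0.08,0],
    [-0.375,0.08,0],
    [-0.375,0.08,0],
    [-0.375,0.08,0],
    [-0.375,0.08,0],
    [-0.375,0.08,0],
    [-0.375,0.08,0],
    [-0.375,0.08,0],
    [0,0,0],
  ],
  twist=[
    [0,0,0.015],
    [0,0,0],
    [0,0,0],
    [0,0,0],
    [0,0,0],
    [0,0,0],
    [0,0,0],
    [0,0,0],
    [0,0,0],
    [0,0,0],
    [0,0,0],
    [0,0,0],
    [0,0,0],
    [0,0,0],
  ],
  jaw=[255,255,255,255,255,255,255,255,255,255,255,255,255,255],
)

```text
clock: 2.2
tcp_pos: [0.5332, 0.1111, 0.3997]
orientation: [1.825, 2.554, -0.017]
contact_force: [-0.5, -0.0, 0.3]
grip_width: -0.0
```

```bash
python3 - <<'E'
from h import *;from bench import r
st(r,[0,0,.173+.106+.10])
E
```

```text
t2.20 tray mm [-35.2  34.2 399.7] tip z over lid 120.7 F [-0.5 -0.   0.3] gw -0.0000 xaxis deg 108.91 z [-0.0045 -0.0101 -0.9999]
d tool mm [-33.4  36.1  20.7] scaled [-0.278  0.3    0.172]
```

Emit:
apply_moves(
  dp=[
    [0.17,0.19,0],
    [0.17,0.19,0],
    [0,0,0.15],
    [0,0,0],
  ],
  twist=[
    [-0.0036,0.004,-0.009],
    [0,0,0],
    [0,0,0],
    [0,0,0],
  ],
  jaw=[255,255,255,255],
)

```text
clock: 2.6
tcp_pos: [0.564, 0.1638, 0.3805]
orientation: [-1.817, -2.562, 0.0]
contact_force: [-0.6, 0.5, 0.5]
grip_width: -0.0001
```

```bash
python3 - <<'E'
from h import *;from bench import r
st(r,[10,75,.173+.106+.06])
st(r,[.010,.075,.173+.106+.06])
for n in ["side","wrist","top"]:
    f=r.grab_frame(n); cv2.imwrite(f"pics/{n}1.png",f["color"][:,:,::-1]); np.savez(f"{n}1.npz",**f)
    if n=="side":
        W,ok=cloud(f); 
        im=cv2.resize(f["color"][90:290,210:450],None,fx=3.3,fy=3,interpolation=cv2.INTER_CUBIC);cv2.imwrite("pics/side1z.png",im[:,:,::-1])
E
```

```text
t2.60 tray mm [ 11.7  73.2 380.5] tip z over lid 101.5 F [-0.6  0.5  0.5] gw -0.0001 xaxis deg 109.29 z [-9.e-04  3.e-04 -1.e+00]
d tool mm [75044.4  9062.3    75.6] scaled [625.37   75.519   0.63 ]
t2.60 tray mm [ 11.7  73.2 380.5] tip z over lid 101.5 F [-0.6  0.5  0.5] gw -0.0001 xaxis deg 109.29 z [-9.e-04  3.e-04 -1.e+00]
d tool mm [ 1.8 -1.7 41.5] scaled [ 0.015 -0.014  0.346]
```

View pics/side1z.png

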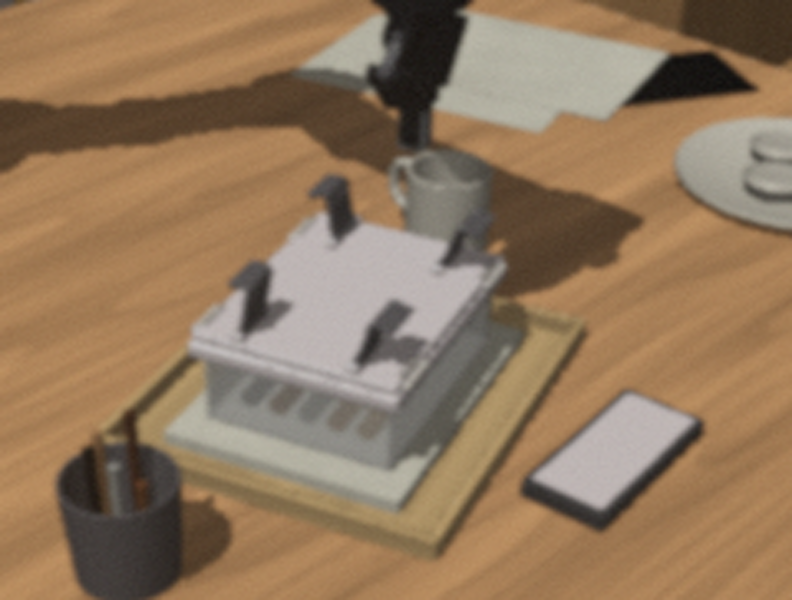

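View pics/wrist1.png

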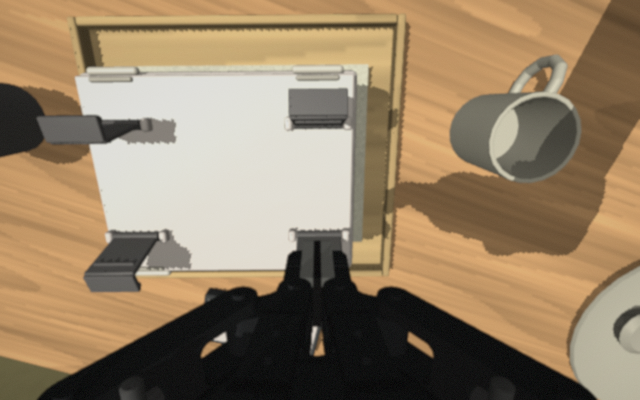

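```bash
python3 - <<'E'
from h import *
for n in ["side"]:
    f=dict(np.load(f"{n}1.npz"));W,ok=cloud(f)
    m=ok&(np.abs(W[...,2]-.25)<.075)&(np.abs(W[...,0]-.56)<.1)&(np.abs(W[...,1]-.16)<.1)
    p=W[m]; print(len(p), np.sort(p[:,2])[:15])
    for z in np.arange(.18,.26,.01):
        q=p[np.abs(p[:,2]-z)<.005]
        if len(q): 
            t=np.array([w2tray(a) for a in q])*1000; print(z,len(q),np.percentile(t,[5,50,95],axis=0)[:,:2].round(0).tolist())
E
```

```text
822 [0.20409721 0.20557738 0.20570675 0.20639707 0.20690429 0.20757717
 0.20772833 0.2081243  0.20838719 0.20856419 0.20900883 0.20983496
 0.21013426 0.21088317 0.21107784]
0.2 1 [[14.0, 69.0], [14.0, 69.0], [14.0, 69.0]]
0.21000000000000002 23 [[5.0, 58.0], [19.0, 64.0], [24.0, 77.0]]
0.22000000000000003 44 [[5.0, 57.0], [18.0, 63.0], [24.0, 77.0]]
0.23000000000000004 45 [[2.0, 57.0], [15.0, 62.0], [24.0, 74.0]]
0.24000000000000005 29 [[7.0, 56.0], [19.0, 62.0], [24.0, 77.0]]
0.25000000000000006 33 [[8.0, 40.0], [23.0, 60.0], [25.0, 93.0]]
0.26000000000000006 69 [[3.0, 34.0], [23.0, 57.0], [26.0, 105.0]]
```

Emit:
apply_moves(
  dp=[
    [0.015,-0.014,0.2],
    [0,0,0.2],
    [0,0,0.2],
    [0,0,0.02],
    [0,0.08,0],
    [0,0.08,0],
    [0,0.08,0],
    [0,0.08,0],
    [0,0.08,0],
    [0,0,0],
  ],
  twist=[
    [0,0,-0.006],
    [0,0,0],
    [0,0,0],
    [0,0,0],
    [0,0,0],
    [0,0,0],
    [0,0,0],
    [0,0,0],
    [0,0,0],
    [0,0,0],
  ],
  jaw=[255,255,255,255,255,255,255,255,255,255],
)

```text
clock: 3.75
tcp_pos: [0.6153, 0.1817, 0.3192]
orientation: [1.801, 2.56, 0.028]
contact_force: [-0.3, -0.1, 0.4]
grip_width: -0.0002
```

```bash
python3 - <<'E'
from h import *;from bench import r
st(r,[.073,.075,.173+.106+.026])
f=r.grab_frame("side"); im=cv2.resize(f["color"][90:290,210:450],None,fx=3.3,fy=3,interpolation=cv2.INTER_CUBIC);cv2.imwrite("pics/side2z.png",im[:,:,::-1])
E
```

```text
t3.75 tray mm [ 66.1  72.5 319.2] tip z over lid 40.2 F [-0.3 -0.1  0.4] gw -0.0002 xaxis deg 109.75 z [ 0.0198  0.0081 -0.9998]
d tool mm [ 2.5  6.6 14.3] scaled [0.021 0.055 0.12 ]
```

View pics/side2z.png

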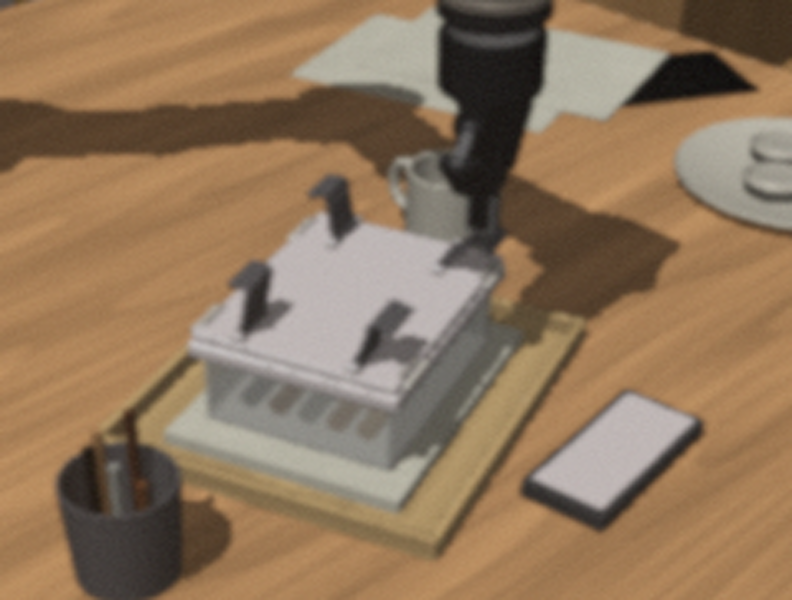

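```bash
cat >> h.py <<'E'
_st=st
def st(r,tgt=None):
    _st(r,tgt)
    o=r.get_obs();R=Rn.from_rotvec(o["orientation"])
    c,s=np.cos(YAW),np.sin(YAW)
    Rd=Rn.from_matrix(np.array([[-s,c,0],[c,s,0],[0,0,-1]]).T @ np.eye(3)) if False else Rn.from_matrix(np.column_stack([[-s,c,0],[c,s,0],[0,0,-1]]))
    tip=w2tray(o["tcp_pos"]+R.as_matrix()[:,2]*.173)
    print("tip tray mm",np.round(tip*1000,1),"lid+%.1f"%((tip[2]-ZL)*1000),"twist scaled",np.round(np.degrees((R.inv()*Rd).as_rotvec())/120,4))
E
python3 - <<'E'
from h import *;from bench import r
st(r,[.073,.075,.173+.106+.018])
E
```

```text
t3.80 tray mm [ 65.5  72.4 319.1] tip z over lid 40.1 F [ 0.3 -0.2  1.4] gw 0.0001 xaxis deg 109.75 z [ 0.0192  0.0079 -0.9998]
d tool mm [ 2.6  7.1 22.2] scaled [0.021 0.059 0.185]
tip tray mm [ 69.   72.6 146.1] lid+40.1 twist scaled [ 0.0099 -0.0004 -0.0021]
```

Emit:
apply_moves(
  dp=[
    [0.02,0.06,0.03],
    [0,0,0.05],
    [0,0,0.05],
    [0,0,0.03],
    [0,0,0],
  ],
  twist=[
    [0.01,0,-0.002],
    [0,0,0],
    [0,0,0],
    [0,0,0],
    [0,0,0],
  ],
  jaw=[255,255,255,255,255],
)

```text
clock: 4.3
tcp_pos: [0.6208, 0.1865, 0.2981]
orientation: [-1.8, -2.572, 0.003]
contact_force: [-0.3, 0.8, 1.6]
grip_width: -0.0
```

```bash
python3 - <<'E'
from h import *;from bench import r
st(r,[.073,.075,.173+.106+.014])
E
```

```text
t4.30 tray mm [ 72.9  75.1 298.1] tip z over lid 19.1 F [-0.3  0.8  1.6] gw -0.0000 xaxis deg 110.01 z [-2.8e-03 -1.0e-04 -1.0e+00]
d tool mm [-0.1  0.1  5.1] scaled [-0.001  0.001  0.042]
tip tray mm [ 72.4  75.2 125.1] lid+19.1 twist scaled [-0.0013 -0.0004  0.0001]
```

Emit:
apply_moves(
  dp=[
    [0,0,0.01],
    [0,0,0.01],
    [0,0,0.01],
    [0,0,0.01],
    [0,0,0.01],
  ],
  twist=[
    [0,0,0],
    [0,0,0],
    [0,0,0],
    [0,0,0],
    [0,0,0],
  ],
  jaw=[255,255,255,255,255],
)

```text
clock: 4.8
tcp_pos: [0.6205, 0.1862, 0.2924]
orientation: [-1.801, -2.571, 0.002]
contact_force: [-2.9, -0.7, 9.5]
grip_width: -0.0001
```

Emit:
apply_moves(
  dp=[
    [0,0,0.008],
    [0,0,0.008],
  ],
  twist=[
    [0,0,0],
    [0,0,0],
  ],
  jaw=[255,255],
)

```text
clock: 5.0
tcp_pos: [0.6205, 0.1862, 0.2925]
orientation: [-1.801, -2.571, 0.002]
contact_force: [-3.0, -0.3, 7.9]
grip_width: 0.0001
```

Emit:
apply_moves(
  dp=[
    [0,0,0.011],
    [0,0,0.011],
    [0,0,0.013],
    [0,0,0.013],
  ],
  twist=[
    [0,0,0],
    [0,0,0],
    [0,0,0],
    [0,0,0],
  ],
  jaw=[255,255,255,255],
)

```text
clock: 5.4
tcp_pos: [0.6204, 0.186, 0.2924]
orientation: [-1.801, -2.57, -0.001]
contact_force: [-4.4, -1.6, 12.4]
grip_width: -0.0004
```

Emit:
apply_moves(
  dp=[
    [0,0,0.015],
    [0,0,0.015],
    [0,0,0.015],
  ],
  twist=[
    [0,0,0],
    [0,0,0],
    [0,0,0],
  ],
  jaw=[255,255,255],
)

```text
clock: 5.7
tcp_pos: [0.6204, 0.1857, 0.2923]
orientation: [-1.802, -2.57, -0.003]
contact_force: [-5.7, -2.1, 12.6]
grip_width: -0.0001
```

Emit:
apply_moves(
  dp=[
    [0,0,0.018],
    [0,0,0.018],
    [0,0,0.018],
  ],
  twist=[
    [0,0,0],
    [0,0,0],
    [0,0,0],
  ],
  jaw=[255,255,255],
)

```text
clock: 6.0
tcp_pos: [0.6204, 0.1856, 0.2907]
orientation: [-1.803, -2.57, -0.007]
contact_force: [-3.1, -0.3, 8.5]
grip_width: -0.0001
```

```bash
python3 - <<'E'
from h import *;from bench import r
st(r,[.073,.075,.173+.106+.012])
f=r.grab_frame("wrist"); cv2.imwrite("pics/wrist2.png",f["color"][:,:,::-1])
f=r.grab_frame("side"); im=cv2.resize(f["color"][130:210,310:410],None,fx=7,fy=7,interpolation=cv2.INTER_CUBIC);cv2.imwrite("pics/side3z.png",im[:,:,::-1])
st(r)
E
```

```text
t6.00 tray mm [ 72.2  74.4 290.7] tip z over lid 11.7 F [-3.1 -0.3  8.5] gw -0.0001 xaxis deg 109.89 z [ 4.e-04  5.e-03 -1.e+00]
d tool mm [ 0.6  0.8 -0.3] scaled [ 0.005  0.007 -0.002]
tip tray mm [ 72.6  75.2 117.7] lid+11.7 twist scaled [ 0.001  -0.0022 -0.0009]
t6.10 tray mm [ 72.2  74.4 290.6] tip z over lid 11.6 F [-4.1 -0.9  9.7] gw 0.0000 xaxis deg 109.89 z [ 4.0e-04  4.9e-03 -1.0e+00]
tip tray mm [ 72.6  75.1 117.6] lid+11.6 twist scaled [ 0.001  -0.0022 -0.0009]
```

View pics/side3z.png

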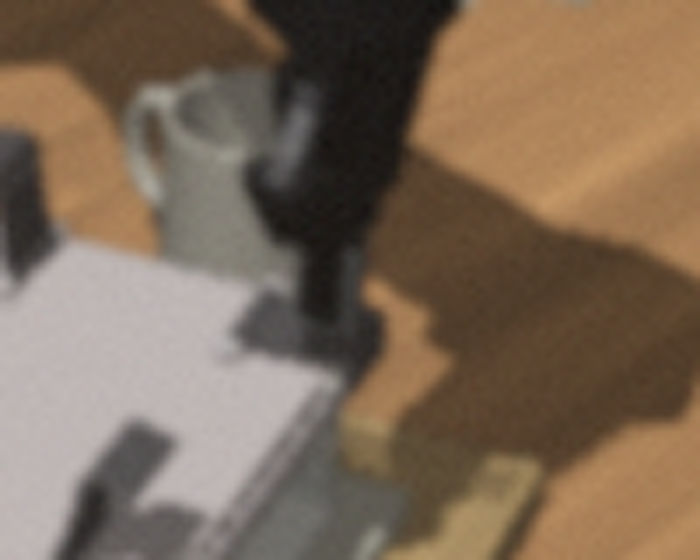

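View pics/wrist2.png

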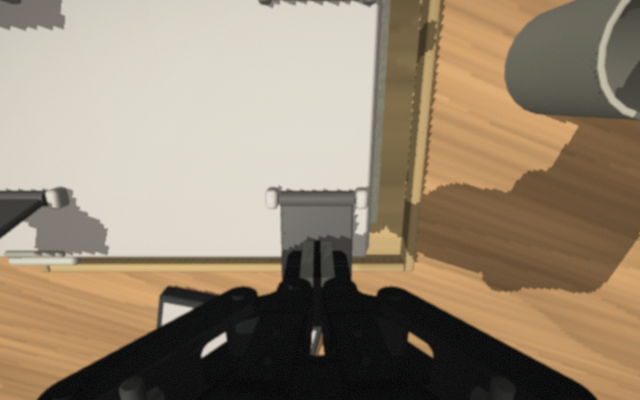

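Emit:
apply_moves(
  dp=[
    [0,0.005,0.016],
    [0,0,0.016],
    [0,0,0.016],
  ],
  twist=[
    [0,0,0],
    [0,0,0],
    [0,0,0],
  ],
  jaw=[255,255,255],
)

```text
clock: 6.4
tcp_pos: [0.6208, 0.1856, 0.2874]
orientation: [-1.803, -2.569, -0.008]
contact_force: [-0.4, -0.2, 2.0]
grip_width: 0.0002
```

Emit:
apply_moves(
  dp=[
    [0,0,0.008],
    [0,0,0.008],
    [0,0,0.008],
    [0,0,0.008],
  ],
  twist=[
    [0,0,0],
    [0,0,0],
    [0,0,0],
    [0,0,0],
  ],
  jaw=[255,255,255,255],
)

```text
clock: 6.8
tcp_pos: [0.6209, 0.1856, 0.2851]
orientation: [-1.803, -2.569, -0.008]
contact_force: [-4.5, -1.5, 11.7]
grip_width: -0.0002
```

Emit:
apply_moves(
  dp=[
    [0,0,0.013],
    [0,0,0.013],
    [0,0,-0.2],
    [0,0,-0.2],
    [0,0,-0.2],
    [-0.25,-0.14,0],
    [-0.25,-0.14,0],
    [-0.25,-0.14,0],
    [-0.25,-0.14,0],
    [-0.25,-0.14,0],
    [0,0,0],
  ],
  twist=[
    [0,0,0],
    [0,0,0],
    [0.001,-0.002,0],
    [0,0,0],
    [0,0,0],
    [0,0,0],
    [0,0,0],
    [0,0,0],
    [0,0,0],
    [0,0,0],
    [0,0,0],
  ],
  jaw=[255,255,255,255,255,255,255,255,255,255,255],
)

```text
clock: 7.9
tcp_pos: [0.5918, 0.0116, 0.3567]
orientation: [-1.799, -2.573, 0.001]
contact_force: [0.6, -0.2, 0.9]
grip_width: 0.0
```

```bash
python3 - <<'E'
from h import *;from bench import r
st(r,[-.010,-.075,.173+.106+.036])
f=r.grab_frame("side"); im=cv2.resize(f["color"][90:290,210:450],None,fx=3.3,fy=3,interpolation=cv2.INTER_CUBIC);cv2.imwrite("pics/side4z.png",im[:,:,::-1])
E
```

```text
t7.90 tray mm [-14.2 -79.3 356.7] tip z over lid 77.7 F [ 0.6 -0.2  0.9] gw 0.0000 xaxis deg 110.09 z [-0.0022  0.001  -1.    ]
d tool mm [ 4.3  4.3 41.7] scaled [0.035 0.036 0.347]
tip tray mm [-14.5 -79.  183.7] lid+77.7 twist scaled [-0.0008 -0.0008  0.0008]
```

View pics/side4z.png

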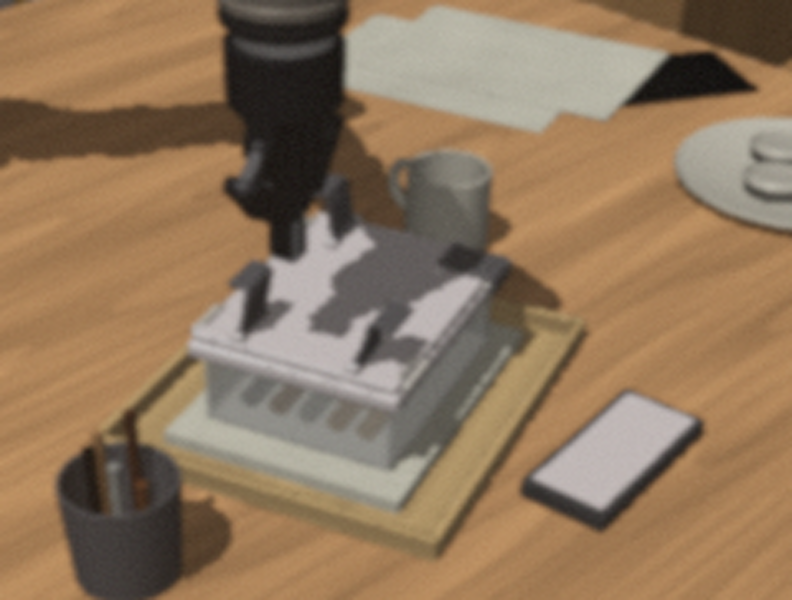

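Emit:
apply_moves(
  dp=[
    [0.035,0.036,0.1],
    [0,0,0.16],
    [0,0,0.13],
    [0,0,0.01],
    [0,-0.08,0],
    [0,-0.08,0],
    [0,-0.08,0],
    [0,-0.08,0],
    [0,-0.08,0],
    [0,-0.08,0],
    [0,-0.04,0],
    [0,0,0],
  ],
  twist=[
    [0,0,0],
    [0,0,0],
    [0,0,0],
    [0,0,0],
    [0,0,0],
    [0,0,0],
    [0,0,0],
    [0,0,0],
    [0,0,0],
    [0,0,0],
    [0,0,0],
    [0,0,0],
  ],
  jaw=[255,255,255,255,255,255,255,255,255,255,255,255],
)

```text
clock: 9.15
tcp_pos: [0.5324, 0.0052, 0.3062]
orientation: [-1.782, -2.584, -0.011]
contact_force: [0.1, -0.7, -0.1]
grip_width: -0.0002
```

```bash
python3 - <<'E'
from h import *;from bench import r
st(r,[-.073,-.075,.173+.106+.018])
f=r.grab_frame("side"); im=cv2.resize(f["color"][90:290,210:450],None,fx=3.3,fy=3,interpolation=cv2.INTER_CUBIC);cv2.imwrite("pics/side5z.png",im[:,:,::-1])
E
```

```text
t9.15 tray mm [-72.2 -65.  306.2] tip z over lid 27.2 F [ 0.1 -0.7 -0.1] gw -0.0002 xaxis deg 110.81 z [ 0.0018  0.0075 -1.    ]
d tool mm [-10.   -0.9   9.1] scaled [-0.084 -0.008  0.076]
tip tray mm [-71.5 -63.9 133.2] lid+27.2 twist scaled [ 0.0021 -0.0031  0.0067]
```

View pics/side5z.png

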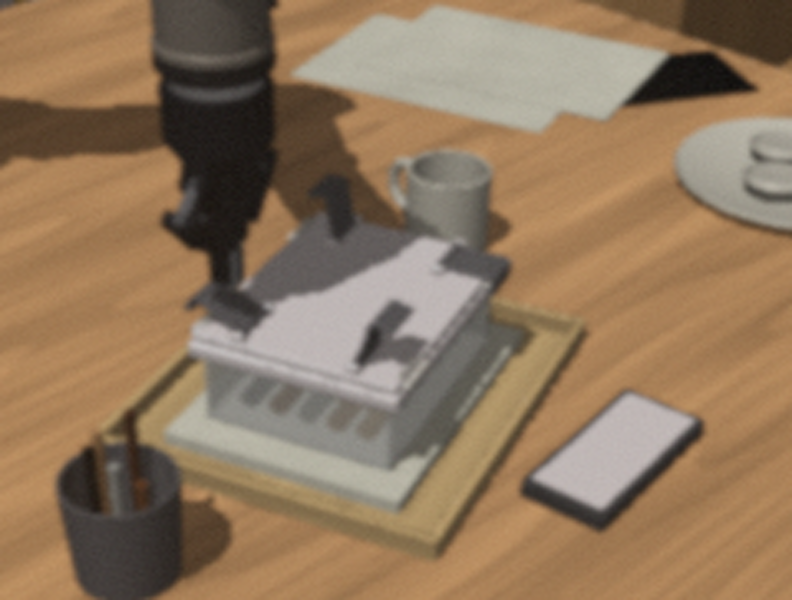

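Emit:
apply_moves(
  dp=[
    [-0.05,0,0],
    [-0.035,-0.008,0],
    [0,0,0.03],
    [0,0,0.03],
    [0,0,0.01],
    [0,0,0.01],
    [0,0,0.01],
    [0,0,0.01],
  ],
  twist=[
    [0.002,-0.003,0.007],
    [0,0,0],
    [0,0,0],
    [0,0,0],
    [0,0,0],
    [0,0,0],
    [0,0,0],
    [0,0,0],
  ],
  jaw=[255,255,255,255,255,255,255,255],
)

```text
clock: 10.0
tcp_pos: [0.5365, -0.0052, 0.2926]
orientation: [-1.804, -2.572, 0.002]
contact_force: [-0.6, 0.1, 1.3]
grip_width: 0.0
```

```bash
python3 - <<'E'
from h import *;from bench import r
st(r,[-.073,-.075,.173+.106+.012])
E
```

```text
t10.00 tray mm [-71.9 -76.2 292.6] tip z over lid 13.6 F [-0.6  0.1  1.3] gw 0.0000 xaxis deg 109.92 z [-7.e-04 -8.e-04 -1.e+00]
d tool mm [ 1.2 -1.1  1.6] scaled [ 0.01  -0.009  0.013]
tip tray mm [-72.1 -76.3 119.6] lid+13.6 twist scaled [-0.0004  0.0003 -0.0007]
```

Emit:
apply_moves(
  dp=[
    [0.008,-0.008,0.01],
    [0,0,0.01],
    [0,0,0.013],
    [0,0,0.015],
    [0,0,0.015],
    [0,0,0.015],
  ],
  twist=[
    [0,0,0],
    [0,0,0],
    [0,0,0],
    [0,0,0],
    [0,0,0],
    [0,0,0],
  ],
  jaw=[255,255,255,255,255,255],
)

```text
clock: 10.6
tcp_pos: [0.536, -0.0056, 0.2903]
orientation: [1.804, 2.569, 0.002]
contact_force: [-4.6, -0.5, 14.1]
grip_width: 0.0003
```

Emit:
apply_moves(
  dp=[
    [0,0,0.016],
    [0,0,0.016],
    [0,0,0.017],
  ],
  twist=[
    [0,0,0],
    [0,0,0],
    [0,0,0],
  ],
  jaw=[255,255,255],
)

```text
clock: 10.9
tcp_pos: [0.5356, -0.0056, 0.2859]
orientation: [1.805, 2.569, 0.003]
contact_force: [0.2, 0.2, 0.0]
grip_width: 0.0003
```

Snapped; follow it down.

Emit:
apply_moves(
  dp=[
    [0,0,0.008],
    [0,0,0.008],
    [0,0,0.008],
    [0,0,0.01],
  ],
  twist=[
    [0,0,0],
    [0,0,0],
    [0,0,0],
    [0,0,0],
  ],
  jaw=[255,255,255,255],
)

```text
clock: 11.3
tcp_pos: [0.5357, -0.0058, 0.285]
orientation: [1.806, 2.569, 0.004]
contact_force: [-5.9, -0.5, 16.3]
grip_width: -0.0002
```

Emit:
apply_moves(
  dp=[
    [0,0,-0.2],
    [0,0,-0.2],
    [0,0,-0.2],
    [0,0.22,0],
    [0,0.22,0],
    [0,0.22,0],
    [0,0,0],
  ],
  twist=[
    [0,0,0],
    [0,0,0],
    [0,0,0],
    [0,0,0],
    [0,0,0],
    [0,0,0],
    [0,0,0],
  ],
  jaw=[255,255,255,255,255,255,255],
)

```text
clock: 12.0
tcp_pos: [0.6119, 0.0223, 0.3591]
orientation: [1.806, 2.569, 0.006]
contact_force: [0.3, 1.2, -0.1]
grip_width: -0.0002
```

```bash
python3 - <<'E'
from h import *;from bench import r
st(r,[.010,-.075,.173+.106+.030])
f=r.grab_frame("side"); im=cv2.resize(f["color"][90:290,210:450],None,fx=3.3,fy=3,interpolation=cv2.INTER_CUBIC);cv2.imwrite("pics/side6z.png",im[:,:,::-1])
E
```

```text
t12.00 tray mm [  8.4 -76.1 359.1] tip z over lid 80.1 F [ 0.3  1.2 -0.1] gw -0.0002 xaxis deg 109.80 z [ 0.0033  0.0025 -1.    ]
d tool mm [ 1.1  1.4 50.1] scaled [0.009 0.012 0.418]
tip tray mm [  9.  -75.9 186.1] lid+80.1 twist scaled [ 0.0019 -0.0006 -0.0017]
```

View pics/side6z.png

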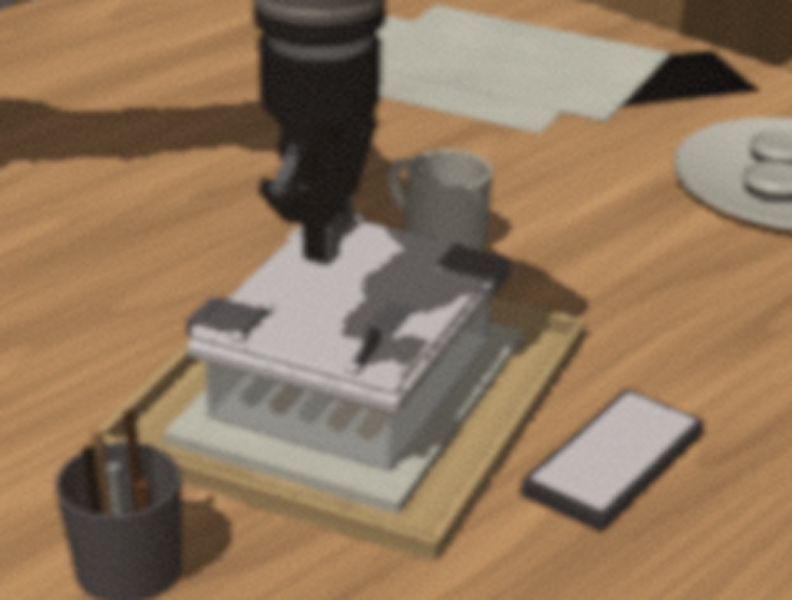

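Both diagonal clips lie flat. Third: far right.

Emit:
apply_moves(
  dp=[
    [0.009,0.012,0.13],
    [0,0,0.16],
    [0,0,0.13],
    [0,0,0.01],
    [0,0.08,0],
    [0,0.08,0],
    [0,0.08,0],
    [0,0.08,0],
    [0,0.08,0],
    [0,0.08,0],
    [0,0.04,0],
    [0,0,0],
  ],
  twist=[
    [0.002,0,-0.002],
    [0,0,0],
    [0,0,0],
    [0,0,0],
    [0,0,0],
    [0,0,0],
    [0,0,0],
    [0,0,0],
    [0,0,0],
    [0,0,0],
    [0,0,0],
    [0,0,0],
  ],
  jaw=[255,255,255,255,255,255,255,255,255,255,255,255],
)

```text
clock: 13.25
tcp_pos: [0.672, 0.0446, 0.3024]
orientation: [-1.8, -2.569, 0.007]
contact_force: [-0.5, -0.3, -0.6]
grip_width: 0.0003
```

```bash
python3 - <<'E'
from h import *;from bench import r
st(r,[.073,-.075,.173+.106+.018])
f=r.grab_frame("side"); im=cv2.resize(f["color"][90:290,210:450],None,fx=3.3,fy=3,interpolation=cv2.INTER_CUBIC);cv2.imwrite("pics/side7z.png",im[:,:,::-1])
E
```

```text
t13.25 tray mm [ 72.5 -75.8 302.4] tip z over lid 23.4 F [-0.5 -0.3 -0.6] gw 0.0003 xaxis deg 109.95 z [-6.3e-03 -8.0e-04 -1.0e+00]
d tool mm [0.7 0.6 5.4] scaled [0.006 0.005 0.045]
tip tray mm [ 71.4 -75.5 129.4] lid+23.4 twist scaled [-0.003  -0.0007 -0.0004]
```

View pics/side7z.png

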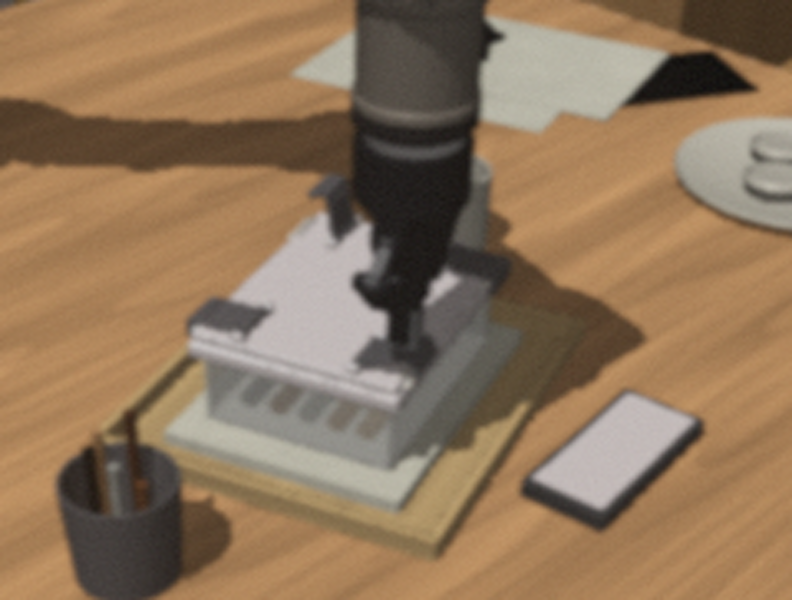

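Emit:
apply_moves(
  dp=[
    [0.006,0.005,0],
    [0,0,0.03],
    [0,0,0.015],
    [0,0,0.01],
    [0,0,0.01],
    [0,0,0.01],
    [0,0,0.01],
    [0,0,0.01],
  ],
  twist=[
    [-0.003,0,0],
    [0,0,0],
    [0,0,0],
    [0,0,0],
    [0,0,0],
    [0,0,0],
    [0,0,0],
    [0,0,0],
  ],
  jaw=[255,255,255,255,255,255,255,255],
)

```text
clock: 14.1
tcp_pos: [0.6717, 0.0448, 0.2926]
orientation: [-1.804, -2.572, -0.004]
contact_force: [-4.6, -0.0, 10.2]
grip_width: -0.0001
```

```bash
python3 - <<'E'
from h import *;from bench import r
st(r,[.073,-.075,.173+.106+.012])
E
```

```text
t14.10 tray mm [ 72.2 -75.4 292.6] tip z over lid 13.6 F [-4.6 -0.  10.2] gw -0.0001 xaxis deg 109.89 z [ 0.0013  0.0021 -1.    ]
d tool mm [0.4 0.8 1.6] scaled [0.003 0.006 0.013]
tip tray mm [ 72.6 -75.2 119.6] lid+13.6 twist scaled [ 0.0009 -0.0007 -0.0009]
```

Emit:
apply_moves(
  dp=[
    [0,0.006,0.013],
    [0,0,0.015],
    [0,0,0.016],
    [0,0,0.016],
    [0,0,0.016],
  ],
  twist=[
    [0,0,0],
    [0,0,0],
    [0,0,0],
    [0,0,0],
    [0,0,0],
  ],
  jaw=[255,255,255,255,255],
)

```text
clock: 14.6
tcp_pos: [0.6718, 0.0446, 0.2919]
orientation: [-1.805, -2.57, -0.006]
contact_force: [-6.3, -0.2, 13.4]
grip_width: -0.0
```

Emit:
apply_moves(
  dp=[
    [0,0.004,0.018],
    [0,0,0.018],
    [0,0,0.018],
  ],
  twist=[
    [0,0,0],
    [0,0,0],
    [0,0,0],
  ],
  jaw=[255,255,255],
)

```text
clock: 14.9
tcp_pos: [0.6721, 0.0445, 0.2898]
orientation: [-1.805, -2.569, -0.008]
contact_force: [-2.4, 0.9, 4.6]
grip_width: -0.0001
```

Emit:
apply_moves(
  dp=[
    [0,0,0.012],
    [0,0,0.01],
    [0,0,0.01],
  ],
  twist=[
    [0,0,0],
    [0,0,0],
    [0,0,0],
  ],
  jaw=[255,255,255],
)

```text
clock: 15.2
tcp_pos: [0.6721, 0.0445, 0.2886]
orientation: [-1.806, -2.569, -0.01]
contact_force: [-2.3, 0.2, 5.8]
grip_width: 0.0002
```

Emit:
apply_moves(
  dp=[
    [0,0,0.012],
    [0,0,0.012],
    [0,0,0.012],
  ],
  twist=[
    [0,0,0],
    [0,0,0],
    [0,0,0],
  ],
  jaw=[255,255,255],
)

```text
clock: 15.5
tcp_pos: [0.6722, 0.0445, 0.2849]
orientation: [-1.806, -2.57, -0.011]
contact_force: [-4.8, 0.3, 14.2]
grip_width: -0.0002
```

Emit:
apply_moves(
  dp=[
    [0,0,0.01],
    [0,0,-0.2],
    [0,0,-0.2],
    [0,0,-0.2],
    [0.25,-0.137,0],
    [0.25,-0.137,0],
    [0.25,-0.137,0],
    [0.25,-0.137,0],
    [0.25,-0.137,0],
    [0,0,0],
  ],
  twist=[
    [0,0,0],
    [0,0,0],
    [0,0,0],
    [0,0,0],
    [0,0,0],
    [0,0,0],
    [0,0,0],
    [0,0,0],
    [0,0,0],
    [0,0,0],
  ],
  jaw=[255,255,255,255,255,255,255,255,255,255],
)

```text
clock: 16.5
tcp_pos: [0.5399, 0.1596, 0.3558]
orientation: [-1.81, -2.566, -0.006]
contact_force: [0.6, 0.3, 0.3]
grip_width: 0.0
```

```bash
python3 - <<'E'
from h import *;from bench import r
st(r,[-.010,.075,.173+.106+.030])
f=r.grab_frame("side"); im=cv2.resize(f["color"][90:290,210:450],None,fx=3.3,fy=3,interpolation=cv2.INTER_CUBIC);cv2.imwrite("pics/side8z.png",im[:,:,::-1])
E
```

```text
t16.50 tray mm [-12.4  77.5 355.8] tip z over lid 76.8 F [0.6 0.3 0.3] gw 0.0000 xaxis deg 109.60 z [ 0.0012  0.0039 -1.    ]
d tool mm [-2.7  2.3 46.8] scaled [-0.022  0.019  0.39 ]
tip tray mm [-11.9  78.1 182.8] lid+76.8 twist scaled [ 0.0012 -0.0016 -0.0033]
```

View pics/side8z.png

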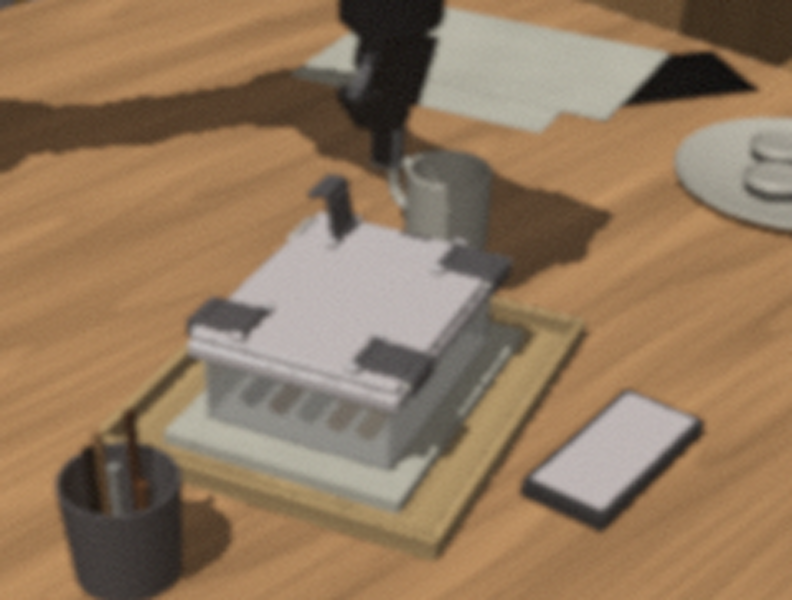

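Emit:
apply_moves(
  dp=[
    [-0.022,0.019,0.1],
    [0,0,0.16],
    [0,0,0.13],
    [0,0,0.01],
    [0,-0.08,0],
    [0,-0.08,0],
    [0,-0.08,0],
    [0,-0.08,0],
    [0,-0.08,0],
    [0,-0.08,0],
    [0,-0.04,0],
    [0,0,0],
  ],
  twist=[
    [0.001,-0.002,-0.003],
    [0,0,0],
    [0,0,0],
    [0,0,0],
    [0,0,0],
    [0,0,0],
    [0,0,0],
    [0,0,0],
    [0,0,0],
    [0,0,0],
    [0,0,0],
    [0,0,0],
  ],
  jaw=[255,255,255,255,255,255,255,255,255,255,255,255],
)

```text
clock: 17.75
tcp_pos: [0.4856, 0.1267, 0.3057]
orientation: [1.81, 2.556, 0.002]
contact_force: [-0.7, 1.2, -0.1]
grip_width: -0.0002
```

```bash
python3 - <<'E'
from h import *;from bench import r
st(r,[-.073,.075,.173+.106+.018])
f=r.grab_frame("side"); im=cv2.resize(f["color"][90:290,210:450],None,fx=3.3,fy=3,interpolation=cv2.INTER_CUBIC);cv2.imwrite("pics/side9z.png",im[:,:,::-1])
E
```

```text
t17.75 tray mm [-74.6  65.1 305.7] tip z over lid 26.7 F [-0.7  1.2 -0.1] gw -0.0002 xaxis deg 109.39 z [ 0.0085 -0.0043 -1.    ]
d tool mm [9.9 1.4 8.6] scaled [0.083 0.012 0.072]
tip tray mm [-73.5  63.9 132.7] lid+26.7 twist scaled [ 0.0031  0.0033 -0.0051]
```

View pics/side9z.png

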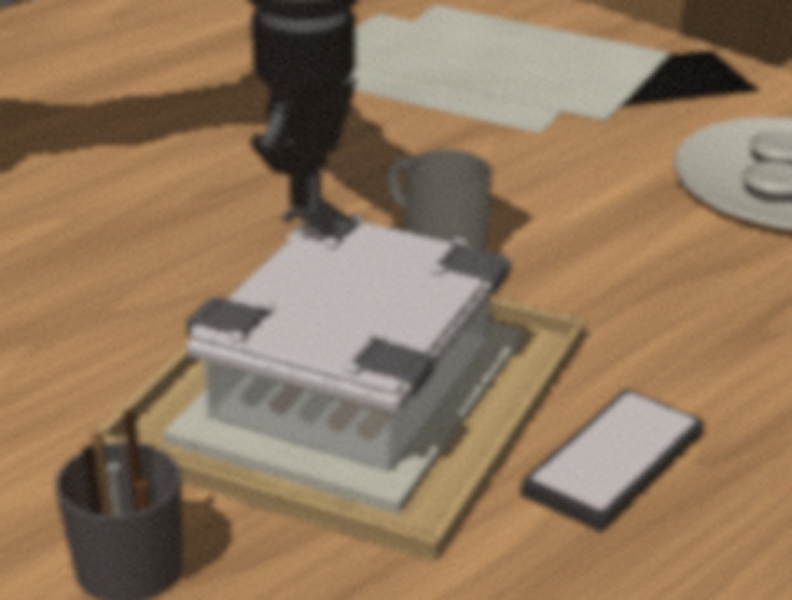

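Emit:
apply_moves(
  dp=[
    [0.05,0.01,0],
    [0.033,0,0],
    [0,0,0.03],
    [0,0,0.03],
    [0,0,0.01],
    [0,0,0.01],
    [0,0,0.01],
    [0,0,0.01],
  ],
  twist=[
    [0.003,0.003,-0.005],
    [0,0,0],
    [0,0,0],
    [0,0,0],
    [0,0,0],
    [0,0,0],
    [0,0,0],
    [0,0,0],
  ],
  jaw=[255,255,255,255,255,255,255,255],
)

```text
clock: 18.6
tcp_pos: [0.4843, 0.1383, 0.2922]
orientation: [-1.8, -2.574, 0.001]
contact_force: [-2.4, -0.7, 8.2]
grip_width: -0.0001
```

```bash
python3 - <<'E'
from h import *;from bench import r
st(r,[-.073,.075,.173+.106+.012])
E
```

```text
t18.60 tray mm [-71.9  76.5 292.2] tip z over lid 13.2 F [-2.4 -0.7  8.2] gw -0.0001 xaxis deg 110.09 z [-8.e-04 -4.e-04 -1.e+00]
d tool mm [-1.5 -1.1  1.2] scaled [-0.012 -0.009  0.01 ]
tip tray mm [-72.1  76.5 119.2] lid+13.2 twist scaled [-0.0004  0.      0.0007]
```

Emit:
apply_moves(
  dp=[
    [0,-0.006,0.012],
    [0,0,0.014],
    [0,0,0.015],
    [0,0,0.016],
    [0,0,0.016],
  ],
  twist=[
    [0,0,0],
    [0,0,0],
    [0,0,0],
    [0,0,0],
    [0,0,0],
  ],
  jaw=[255,255,255,255,255],
)

```text
clock: 19.1
tcp_pos: [0.484, 0.1379, 0.288]
orientation: [-1.801, -2.573, -0.001]
contact_force: [-2.2, -0.6, 4.4]
grip_width: 0.0001
```

Emit:
apply_moves(
  dp=[
    [0,0,0.01],
    [0,0,0.01],
    [0,0,0.01],
    [0,0,0.01],
  ],
  twist=[
    [0,0,0],
    [0,0,0],
    [0,0,0],
    [0,0,0],
  ],
  jaw=[255,255,255,255],
)

```text
clock: 19.5
tcp_pos: [0.4841, 0.1377, 0.2847]
orientation: [-1.802, -2.572, -0.002]
contact_force: [-6.8, -3.0, 20.1]
grip_width: -0.0002
```

Emit:
apply_moves(
  dp=[
    [0,0,-0.25],
    [0,0,-0.3],
    [0,0,-0.3],
    [0,0,-0.3],
    [0.35,0,0],
    [0.35,0,0],
    [0.35,0,0],
    [0.35,0,0],
    [0.35,0,0],
    [0,0,0],
  ],
  twist=[
    [0,0,0],
    [0,0,0],
    [0,0,0],
    [0,0,0],
    [0,0,0],
    [0,0,0],
    [0,0,0],
    [0,0,0],
    [0,0,0],
    [0,0,0],
  ],
  jaw=[255,255,255,255,255,255,255,255,255,255],
)

```text
clock: 20.5
tcp_pos: [0.4121, 0.3404, 0.4282]
orientation: [-1.812, -2.566, -0.009]
contact_force: [-0.2, 0.5, -0.2]
grip_width: -0.0001
```

```bash
python3 - <<'E'
from h import *;from bench import r
st(r)
f=r.grab_frame("side");np.savez("sideE.npz",**f); im=cv2.resize(f["color"][90:290,210:450],None,fx=3.3,fy=3,interpolation=cv2.INTER_CUBIC);cv2.imwrite("pics/side10z.png",im[:,:,::-1])
fs=f
f=r.grab_frame("top");np.savez("topE.npz",**f); im=cv2.resize(f["color"][120:320,150:440],None,fx=2.7,fy=2.7,interpolation=cv2.INTER_CUBIC);cv2.imwrite("pics/top10z.png",im[:,:,::-1])
for n,g in (("side",fs),("top",f)):
    W,ok=cloud(g);c,s=np.cos(YAW),np.sin(YAW)
    d=W[...,:2]-C;tx=c*d[...,0]+s*d[...,1];ty=-s*d[...,0]+c*d[...,1];z=W[...,2]*1000
    b=ok&(abs(tx)<.03)&(abs(ty)<.09)&(z>95)
    print(n,"lid",np.median(z[b]))
    for nm,sx,sy in (("FL",1,1),("FR",1,-1),("NL",-1,1),("NR",-1,-1)):
        for lo,hi in ((.05,.062),(.062,.074),(.074,.086)):
            m=ok&(sx*tx>lo)&(sx*tx<hi)&(abs(sy*ty-.075)<.014)
            print(nm,lo,m.sum(),round(float(np.median(z[m])-np.median(z[b])),1),end="; ")
        print()
E
```

```text
t20.50 tray mm [-70.5 291.1 428.2] tip z over lid 149.2 F [-0.2  0.5 -0.2] gw -0.0001 xaxis deg 109.55 z [ 0.0028  0.0047 -1.    ]
tip tray mm [-69.8 291.7 255.2] lid+149.2 twist scaled [ 0.002  -0.0017 -0.0038]
side lid 104.25944436355405
FL 0.05 29 5.7; FL 0.062 44 4.3; FL 0.074 97 -63.6; 
FR 0.05 38 5.7; FR 0.062 78 -17.7; FR 0.074 122 -61.6; 
NL 0.05 25 5.5; NL 0.062 29 5.4; NL 0.074 23 5.8; 
NR 0.05 35 5.7; NR 0.062 31 5.6; NR 0.074 34 5.5; 
top lid 106.22050669696938
FL 0.05 72 5.8; FL 0.062 67 5.4; FL 0.074 70 5.9; 
FR 0.05 68 6.0; FR 0.062 70 5.9; FR 0.074 72 5.4; 
NL 0.05 72 6.5; NL 0.062 72 5.8; NL 0.074 72 6.2; 
NR 0.05 72 6.4; NR 0.062 70 5.3; NR 0.074 71 5.5;
```

View pics/side10z.png

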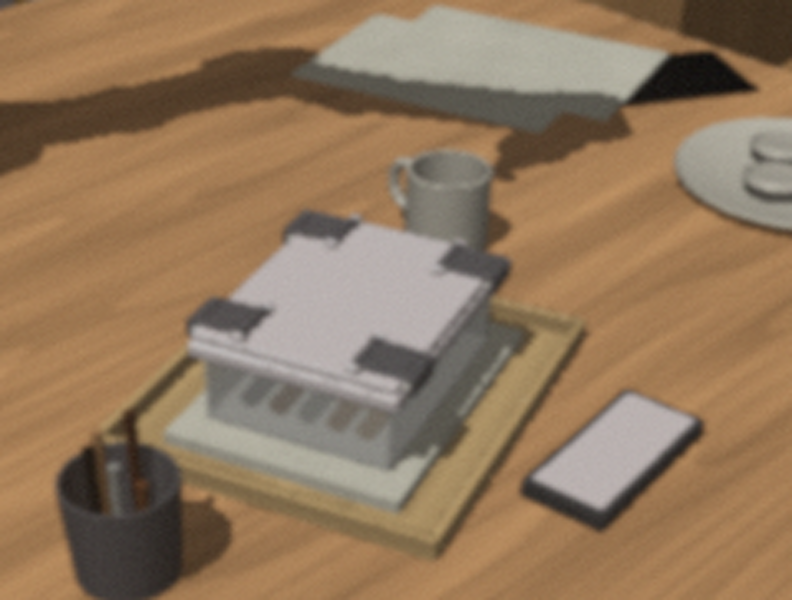

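View pics/top10z.png

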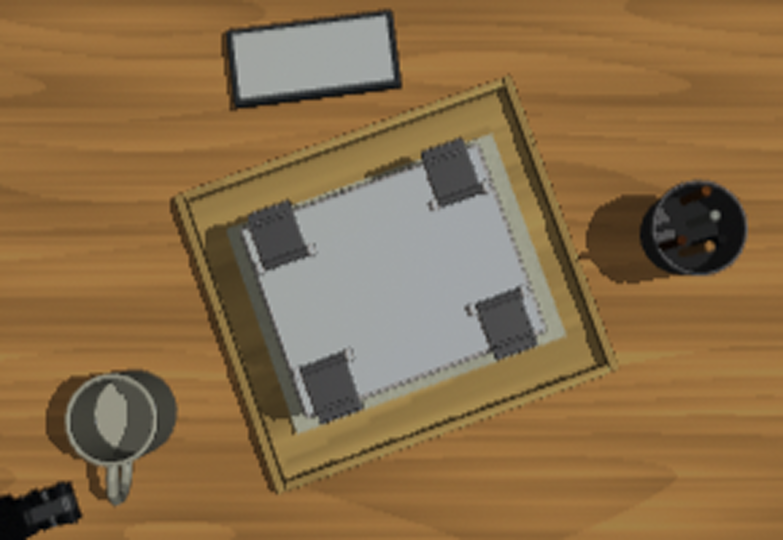

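All four clips are flat, about 6 mm above the lid along their whole length, and nothing around the tray has moved. Handing in.

```bash
python3 - <<'E'
from bench import r
print(r.hand_in())
E
```

```text
the job is handed in; nothing more can be done
None
```

All four lid clips are folded out and snapped flat. I closed them in this order: far left, near right (its diagonal), far right, then near left. The arm was clear of everything and the job was handed in at about 20.6 s of the 67 s allowed.

- **Clips home:** in the final top-camera depth check, all four clip tops measure 5.3 to 6.5 mm above the lid, level from hinge to end. The expected shut height is 6 mm. The side camera agrees for the near pair and the inner part of the far pair. Its readings for the far clips' outer ends fell beyond the rim, because that view disagrees with the top camera by a few millimetres, so they say nothing either way.
- **Force:** my readings showed about 12 to 14 N while driving the clips past the bead, and at most about 20 N vertical (21 N total) seating the last clip. I only read the force at the end of each move, so a brief higher peak could have gone unseen. The crack limit is 30 N.
- **Surroundings:** the mug, pen pot and paint tin look unmoved in the final pictures.

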